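Try the acorn finial on the domed newel cap

ROBOT

A 6-joint arm with a two-finger parallel gripper is mounted at the origin on the work surface. World frame = base frame: x ahead of the robot, y to its left, z up, the work surface at z = 0. Lengths are in m, angles in degrees, forces in N, time in s.
With the tool pointing down it reaches from about 0.35 to 0.875 m from the base axis. Payload 4.2 kg.
Tool frame: the origin (TCP) lies on the centre line of the jaws, within the pads' length; the fingertips stand r.tip_extent ahead of it and the grasp point (between the pads) lies 11 mm behind it (r.tip_extent is the distance from the TCP to the fingertips, in m); z points along the fingers, y is the line along which they close (so a half turn about z gives the same grasp; the last joint's range is limited). The gripper opens to 87 mm and grips with 3 to 60 N. Pads are 19 mm wide; open, the fingers measure 117 mm over their backs; the gripper's body (75 mm by 190 mm) begins 51 mm behind the grasp point.
Start: joints at [84.087, 22.042, 0.453, 0, -68.411, -14.817], TCP at [0.221, 0.585, 0.231] pointing down, gripper open.
Joint ranges: [-179.83, 179.83], [-69.29, 118.12], [-61.27, 80.66], [-181.25, 117.63], [-171.15, -9.14], [-177.46, 177.46]. Speed limits (degrees/s): [159.86, 159.86, 180, 180, 180, 180].

INTERFACE

Orientations are given as a 3x3 rotation matrix whose columns are the frame's x, y, z axes.
In Python, from station import r gives the robot as it stands.
- The arm moves only by the shell command python3 -m jog 'ROWS'. ROWS is text: rows parted by semicolons, each of 5 numbers parted by spaces: the opening, from 0 (shut) to 1 (fully open), then the shift along the world's x, y, z in mm, then the turn about the world's z in degrees. In form: hand dx dy dz roll; .... A call has 1 to 5 rows; each row shifts and turns the commanded pose from where the row before left it; what a row does not reach is not made up. A row lasts 1/8 s, in which the tool goes at most 62.5 mm and 10.7 degrees, less where a joint would pass 70% of its speed; a pose out of reach is approached as far as the arm can. A call is refused whole if a number of a shift passes 62.5 or a number of a turn 10.7, either way. A call with a gripper value outside its range is refused whole. The fingers move at their own pace and stop on an object; the grip force is fixed at half the most. Time passes only in rows, so rows that do not move let the fingers close. It gives the time, the measured TCP pose, the force, the opening and the grip force at its end, in the units of the state.
- r.sense(): the state, without advancing time (a new reading comes with each control period).
- r.capture(name): name is "scene" or "top"; returns a dict with "pixels" (384x512x3 uint8, red, green, blue), "fovy" (degrees; the focal length in pixels is half the picture's height over the tangent of half this angle, whatever the lens; pixels are square), "cx", "cy" (the principal point, pixels), "k1" (the pictures are not rectified: a ray, as slopes to the right and down, at radius r is drawn at 1 + k1 r^2 times it, then the intrinsics apply), "origin" and "orientation" of the camera in the world. Camera axes: x right, y down, z forward; pixel columns grow to the right and rows downward; lengths in m; the calibration is good to about 2 mm. A picture is of the moment at which its call begins. There is no depth.
- r.finish_job(): hands the job in; it is judged then, once.
The state is a dict: "time_s": time; "joints": joint angles; "joint_velocities": joint speeds; "effort": joint torques, N m; "tcp_pos": TCP position; "ee_rot": TCP orientation; "wrist_force": force on the tool from outside, world axes, zero at the start; "moment": the same for the moment, N m; "gripper_width": opening from 0.0 (shut) to 1.0 (fully open); "gripper_force": force on a finger pad.
Only numpy, scipy, OpenCV 4.12 (cv2) and the standard library are available. Lean on these libraries where they do the work, as an engineer would, in place of code of your own. Each camera call takes 0.05 s, during which the arm holds its last target. There are 200 camera calls.

TASK

Turn the carving stand (it has a black knob to turn it by) until the leaf carved on the newel cap comes round to the index plunger and the stand clicks into that stop. Then gently set the acorn finial upright, foot down, on the crown of the dome, centred so that it balances there by itself and the match can be judged. Leave the ball finial, the mallet and the other loose things on the bench where they are.

Things in the scene. Friction and masses are not known exactly. Their poses are not given: they have to be found in the camera images.
- stand_base: Fixed base of the revolving carving stand: green round foot, 240 mm across. Origin on the turning axis, on the bench; its own -x axis points at the index plunger at its front: a dark steel 30 mm block on a green tongue, 169 mm from the axis, 50 mm high, with a small red pull knob. The plunger is sprung and works by itself: it need not be touched. Yaw within 0.3 rad; z is up.
- stand_turn (a joint): Angle (rad) of the stand's round board (252 mm across, top 55 mm up) with the clamped newel cap. 0 = leaf exactly at the index plunger; positive = counter-clockwise seen from above; starts at 0.5 to 1.3. Stays where left (1 N at the knob turns it). A sprung nose drops between two rim lugs every quarter turn: about 8 N at the knob to ride over a lug; within 0.02 rad it draws itself home.
- knob_grip (a point): Middle of the turning knob's black grip: an upright cylinder 25 mm in diameter and 44 mm tall (68 to 112 mm above the bench), this point at 95 mm. It stands 108 mm from the turning axis and goes round with the board; at joint 0 it lies 45 degrees clockwise of the stand base's +x axis, so on the side away from the plunger.
- crown (a point): Highest point of the newel cap, on the turning axis, 110 mm above the bench, marked by a small dark dot. The wooden cap is clamped on the board between four dogs: square plinth 120 x 120 x 19 mm, on it a smooth low dome of 65 mm radius, 55 mm high in all; a darker leaf is carved on one side of the dome.
- leaf (a point): Middle of the dark carved leaf on the front slope of the dome, about 41 mm from the turning axis.
- acorn_finial: Loose wooden acorn finial, about 45 g, 52 mm tall, standing upright: flat foot 36 mm across, 9 mm high; thin neck; dark-brown cylindrical cup 39 mm across, 16 to 29 mm up (grip here); pale pointed nut. Origin: centre of the foot's underside, z up. Centre of mass about 22 mm up: on the dome it balances, leaning about 1.3 degrees per mm off-centre.
- ball_finial: A second loose finial, pale all over, with the same foot but a ball 40 mm in diameter on top, 54 mm tall. Not wanted now: leave it standing. It and the acorn finial may swap places.
- mallet: Carver's round mallet standing on its head, 265 mm tall, 100 mm across, at the back of the bench. Leave alone.
- gouge_a: Carving gouge lying on the bench, pale wooden handle, 228 mm long, 28 mm high. Origin at the front end of its handle. Leave alone.
- gouge_b: Carving gouge with a wider blade lying farther back, 218 mm long, 28 mm high. Leave alone. Origin at the front end of its handle.
- dust_brush: Flat brush with a yellow handle lying at the back, 200 mm long, 20 mm high. Leave alone.
- spare_dog: Spare wooden dog block, 44 x 44 x 24 mm, lying on the bench. Leave alone.
- rosette_panel: Carved rosette panel, 150 x 150 mm, about 43 mm high, lying at the back. Leave alone.
There are look-alikes about, which are no part of the job. What is shaped like the acorn_finial but pink or purple is not meant.

How it is judged:
By the outcome, as a careful person would: the job done as asked, in the order asked, and still so for the second after the job is handed in, with the robot touching nothing.
It also fails if it takes over 56 s, if anything falls off the work surface, if the arm or the gripper's body presses on something with over 40 N, if the wrist force passes 120 N, or if a joint passes its speed limit or range.

## Working session

There is one attempt and no reset: what is moved stays moved. The work goes in short steps, Python scripts to look and compute and a shell command to move; the robot and the scene stay as the last step left them, time stands still between calls to the robot, and variables do not carry over. Pictures are saved under pics/ and viewed, at most 10 in all, crops included, and the job is handed in when it is done.

```bash
mkdir -p pics; ls; cat > h.py <<'E'
import numpy as np, cv2, pickle
from station import r
def snap(n,tag):
    c=r.capture(n); pickle.dump(c,open(f'pics/{tag}.pkl','wb'))
    cv2.imwrite(f'pics/{tag}.png',cv2.resize(c['pixels'][:,:,::-1],None,fx=1.5,fy=1.5,interpolation=cv2.INTER_CUBIC)); return c
def load(tag): return pickle.load(open(f'pics/{tag}.pkl','rb'))
def ray(c,u,v):
    f=c['pixels'].shape[0]/2/np.tan(np.radians(c['fovy'])/2)
    d=np.array([(u-c['cx'])/f,(v-c['cy'])/f]); p=d.copy()
    for _ in range(30): p=d/(1+c['k1']*(p@p))
    w=np.array(c['orientation'])@np.array([p[0],p[1],1]); return np.array(c['origin']),w/np.linalg.norm(w)
def atz(c,u,v,z):
    o,w=ray(c,u,v); return o+w*(z-o[2])/w[2]
def proj(c,P):
    q=np.array(c['orientation']).T@(np.array(P)-np.array(c['origin'])); p=q[:2]/q[2]; p=p*(1+c['k1']*(p@p))
    f=c['pixels'].shape[0]/2/np.tan(np.radians(c['fovy'])/2); return p*f+[c['cx'],c['cy']]
def tri(c1,p1,c2,p2):
    o1,a=ray(c1,*p1);o2,b=ray(c2,*p2)
    s=np.linalg.lstsq(np.c_[a,-b],o2-o1,rcond=None)[0]
    x,y=o1+s[0]*a,o2+s[1]*b; return (x+y)/2,np.linalg.norm(x-y)
E
python3 - <<'E'
from h import *
for n in('scene','top'):
    c=snap(n,n+'0'); print(n,c['fovy'],c['cx'],c['cy'],c['k1'],c['origin'],np.array(c['orientation']).round(3).tolist())
print(r.tip_extent, r.sense()['ee_rot'], r.sense()['wrist_force'])
E
```

```text
pics
scene 50.602226955632645 259.10030191473146 183.0602434653294 -0.041662871108421505 [1.47557853 0.413632   0.88386271] [[-0.478, 0.548, -0.687], [0.878, 0.278, -0.389], [-0.022, -0.789, -0.614]]
top 56.48637221347227 252.6543034445811 185.23904523130517 0.02434069160566484 [ 0.41803472 -0.0762375   1.02924141] [[-0.001, -0.982, 0.189], [-1.0, 0.002, 0.01], [-0.01, -0.189, -0.982]]
0.008 [[ 9.35202011e-01 -3.54114219e-01 -5.64875251e-04]
 [-3.54114639e-01 -9.35200069e-01 -1.91170083e-03]
 [ 1.48689074e-04  1.98785706e-03 -9.99998013e-01]] [0.07056075 0.334235   0.23840552]
```

View pics/scene0.png

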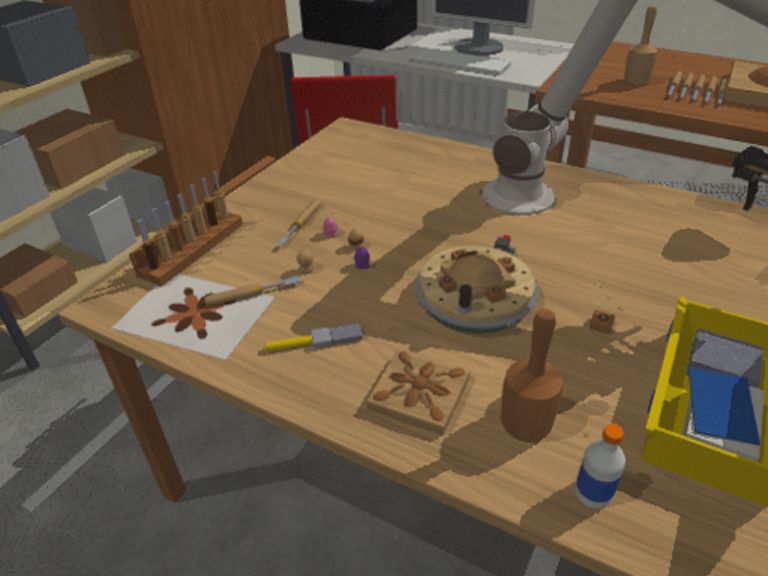

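View pics/top0.png

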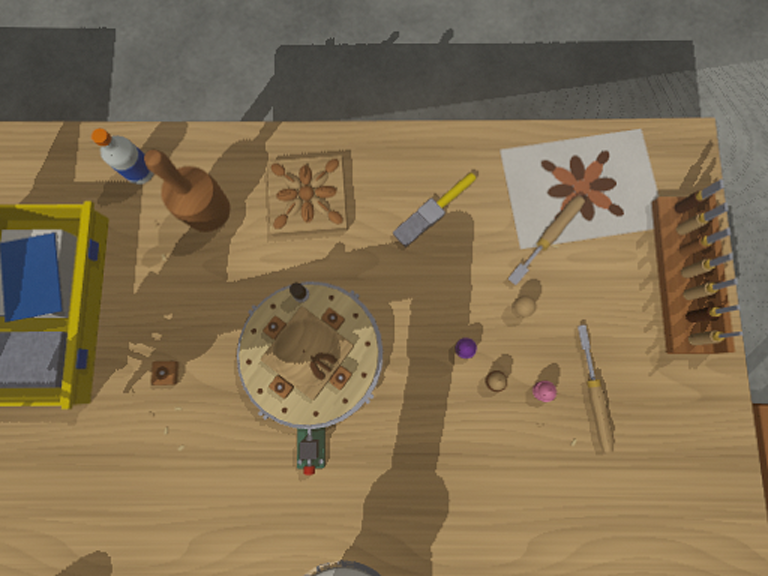

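The top view shows the stand at about (310,355), its knob at (298,291), the leaf at (322,365) and the plunger at (309,455). The acorn is at (496,381), between the purple (466,348) and pink (544,391) decoys, and the ball is at (525,306). Next I'll enlarge crops.

```bash
python3 - <<'E'
from h import *
def crop(tag,x0,y0,w,h,s):
    i=load(tag)['pixels'][y0:y0+h,x0:x0+w,::-1]; return cv2.resize(i,None,fx=s,fy=s,interpolation=cv2.INTER_CUBIC)
# top: stand 150..260,180..320 ; acorn 290..380,215..275
a=crop('top0',150,180,110,140,4); b=crop('top0',295,190,80,80,4.375)
cv2.imwrite('pics/c1.png',np.hstack([a[:560],cv2.copyMakeBorder(b,0,210,0,0,cv2.BORDER_CONSTANT)]))
a=crop('scene0',270,150,100,75,4); b=crop('scene0',185,135,80,60,5)
cv2.imwrite('pics/c2.png',np.hstack([a,b]))
E
```

```text
(no output)
```

View pics/c1.png

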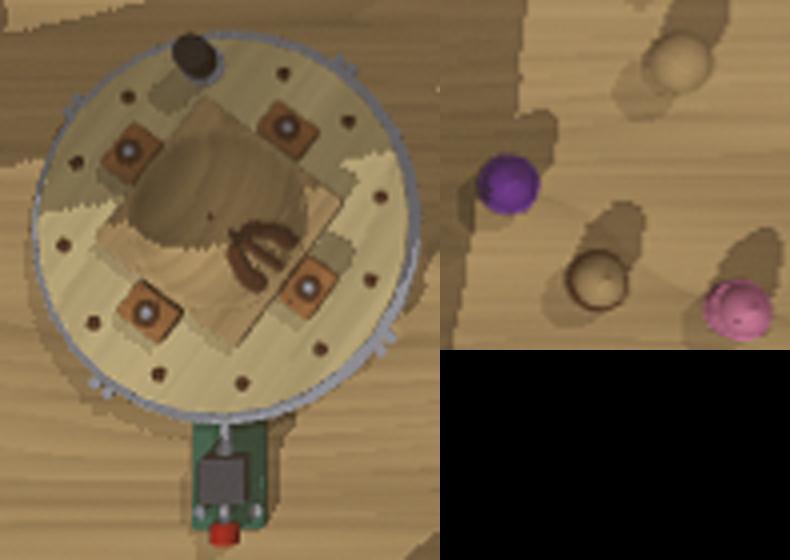

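View pics/c2.png

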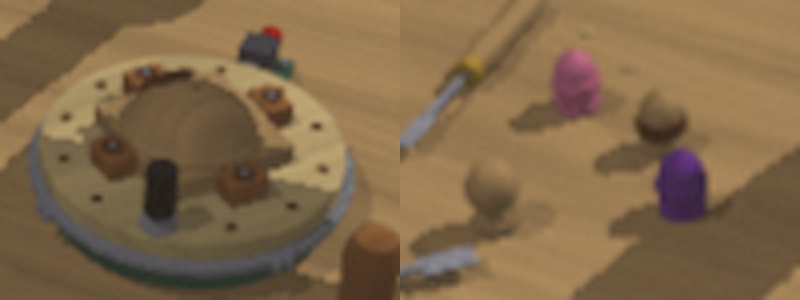

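The crown dot in c1 is at (210,216), the knob's top at about (191,52), and the acorn's outline centre at (597,280). In c2 the acorn cup is at (660,122) and the knob's top at (161,167).

```bash
python3 - <<'E'
from h import *
T,S=load('top0'),load('scene0')
t=lambda x,y:(x/4+150-.4,y/4+180-.4); t2=lambda x,y:((x-440)/4.375+295-.4,y/4.375+190-.4)
s=lambda x,y:(x/4+270-.4,y/4+150-.4); s2=lambda x,y:((x-400)/5+185-.4,y/5+135-.4)
P=lambda *a:print(*[np.round(x,4) if not isinstance(x,str) else x for x in a])
P('acorn cup',*tri(T,t2(597,280),S,s2(660,122)), atz(T,*t2(597,280),.025),'scene z.022',atz(S,*s2(660,122),.022))
P('purple',atz(T,*t2(509,184),.025),'pink',atz(T,*t2(739,310),.025),'ball',atz(T,*t2(679,63),.034))
P('knobtop',*tri(T,t(191,50),S,s(161,166)), atz(T,*t(191,50),.112),atz(S,*s(161,166),.112))
P('crown',atz(T,*t(210,216),.11),'scene top edge',*tri(T,t(210,216),S,s(188,83)))
P('plunger block top',atz(T,*t(223,480),.05),'red',atz(T,*t(224,533),.03))
E=np.array([atz(T,*t(x,y),.055)[:2] for x,y in [(38,225),(414,225),(225,37),(225,414),(95,90),(355,95),(90,355),(360,360)]])
A=np.c_[2*E,np.ones(len(E))];q=np.linalg.lstsq(A,(E**2).sum(1),rcond=None)[0];P('board',q[:2],np.sqrt(q[2]+q[:2]@q[:2]))
lf=atz(T,*t(258,248),.097);c=atz(T,*t(210,216),.11);k=atz(T,*t(191,50),.112)
b=np.array([.418,0]);P('leaf',lf)
ax=c[:2]
for n,p in(('leaf',lf),('knob',k)):
    d=p[:2]-ax;P(n,np.hypot(*d),np.degrees(np.arctan2(d[1],d[0])))
d=atz(T,*t(223,480),.05)[:2]-ax;P('plung',np.hypot(*d),np.degrees(np.arctan2(d[1],d[0])))
E
```

```text
acorn cup [ 0.4191 -0.2804  0.0204] 0.001 [ 0.4193 -0.2799  0.025 ] scene z.022 [ 0.421  -0.2786  0.022 ]
purple [ 0.4792 -0.2268  0.025 ] pink [ 0.4011 -0.3674  0.025 ] ball [ 0.5554 -0.3361  0.034 ]
knobtop [0.5766 0.0779 0.1107] 0.0012 [0.5766 0.0772 0.112 ] [0.5777 0.079  0.112 ]
crown [0.4694 0.0622 0.11  ] scene top edge [0.4702 0.0595 0.113 ] 0.005
plunger block top [0.301  0.0579 0.05  ] red [0.265  0.0591 0.03  ]
board [0.4687 0.0599] 0.1264
leaf [0.4496 0.0327 0.097 ]
leaf 0.0356 -123.7984
knob 0.1083 7.9394
plung 0.1684 -178.5491
```

Measured points, checked against the given sizes:

| Item | Measured | Check |
|---|---|---|
| Stand axis | (0.469, 0.061) | board radius 126 mm |
| Knob | 8.5° round the axis, 108 mm out | height 111 mm |
| Base yaw | about 1° | |
| Joint angle | about +53° | |
| Acorn | (0.419, −0.280) | cup height 20 mm |

I'll move to the knob first.

```bash
python3 -m jog '0.7 25 -60 0 6; 0.7 25 -60 0 6; 0.7 25 -60 0 6; 0.7 25 -60 0 6; 0.7 25 -60 0 5'; python3 -m jog '0.7 46 -42 0 0; 0.7 46 -42 0 0; 0.7 46 -42 0 0; 0.7 46 -42 0 0; 0.7 46 -42 0 0'
```

```text
time_s: 0.72
tcp_pos: [0.3416, 0.294, 0.2304]
ee_rot: [[0.989, 0.147, -0.0], [0.147, -0.989, -0.0], [-0.0, 0.0, -1.0]]
wrist_force: [1.7, -0.3, -0.2]
gripper_width: 0.701
gripper_force: 0.0
time_s: 1.35
tcp_pos: [0.5725, 0.0844, 0.2302]
ee_rot: [[0.99, 0.144, -0.001], [0.144, -0.99, 0.0], [-0.001, -0.0, -1.0]]
wrist_force: [0.8, 1.0, 0.4]
gripper_width: 0.697
gripper_force: 0.0
```

```bash
python3 -m jog '0.7 0 2 -40 0; 0.7 0 0 -40 0; 0.7 0 0 -20 0; 0.7 0 0 0 0'; python3 - <<'E'
from h import *
c=snap('top','t1');s=snap('scene','s1')
k=[cv2.resize(i,(400,400),interpolation=cv2.INTER_CUBIC) for i in (c['pixels'][150:250,150:250,::-1],s['pixels'][130:230,260:360,::-1])]
cv2.imwrite('pics/k1.png',np.hstack(k)); print(r.sense()['tcp_pos'])
E
```

```text
time_s: 1.85
tcp_pos: [0.57, 0.0874, 0.1284]
ee_rot: [[0.99, 0.143, -0.005], [0.143, -0.99, -0.002], [-0.005, 0.001, -1.0]]
wrist_force: [-0.1, 0.3, 0.4]
gripper_width: 0.701
gripper_force: 0.0
[0.57185806 0.08819196 0.13111615]
```

View pics/k1.png

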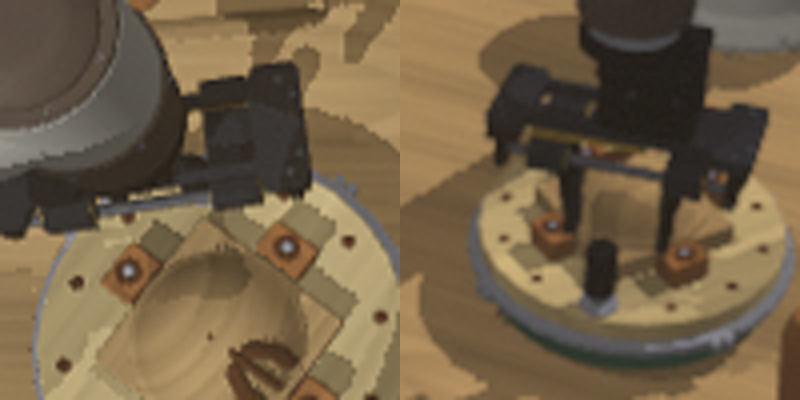

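The fingers straddle the knob, but the TCP is about 5 mm short in x and 11 mm left in y of it. I'll correct that and then descend.

```bash
python3 -m jog '0.7 5 -10.5 0 0; 0.7 0 0 -20 0; 0.7 0 0 -25 0; 0.7 0 0 0 0; 0.7 0 0 0 0'
```

```text
time_s: 2.58
tcp_pos: [0.5775, 0.0776, 0.087]
ee_rot: [[0.99, 0.144, 0.002], [0.144, -0.99, 0.001], [0.002, -0.0, -1.0]]
wrist_force: [-0.1, -1.1, 0.3]
gripper_width: 0.699
gripper_force: 0.0
```

```bash
python3 -m jog '0.2 0 0 0 0; 0.2 0 0 0 0; 0.2 0 0 0 0; 0.2 0 0 0 0'; python3 -c "
from h import *
ax=np.array([.469,.0608])
p=np.array(r.sense()['tcp_pos'])[:2];d=p-ax;R=np.hypot(*d);a=np.degrees(np.arctan2(d[1],d[0]));print(R,a)
q=p
for i in range(1,14):
    b=np.radians(a+(-44.0-a)*i/12);n=ax+.108*np.array([np.cos(b),np.sin(b)]);print(i,(1e3*(n-q)).round(1),(n).round(4));q=n
"
```

```text
time_s: 3.08
tcp_pos: [0.5764, 0.0776, 0.0857]
ee_rot: [[0.99, 0.144, 0.0], [0.144, -0.99, 0.0], [0.0, -0.0, -1.0]]
wrist_force: [0.4, 0.0, -0.5]
gripper_width: 0.333
gripper_force: 0.0
0.10872140475857917 8.909762406168623
1 [ 0.3 -8.4] [0.5767 0.0693]
2 [ 0.3 -8.3] [0.577 0.061]
3 [-0.3 -8.3] [0.5767 0.0527]
4 [-0.9 -8.3] [0.5757 0.0444]
5 [-1.6 -8.2] [0.5742 0.0363]
6 [-2.2 -8. ] [0.572  0.0282]
7 [-2.8 -7.8] [0.5692 0.0204]
8 [-3.4 -7.6] [0.5658 0.0128]
9 [-4.  -7.3] [0.5618 0.0055]
10 [-4.5 -7. ] [ 0.5573 -0.0014]
11 [-5.  -6.6] [ 0.5522 -0.008 ]
12 [-5.5 -6.2] [ 0.5467 -0.0142]
13 [-6.  -5.8] [ 0.5407 -0.02  ]
```

```bash
python3 -m jog '0.1 0 0 0 0; 0.1 0 0 0 0; 0.1 0 -8.5 0 -4.4; 0.1 0 -8.5 0 -4.4; 0.1 0 -8 0 -4.4'; python3 -m jog '0.1 -1 -8.5 0 -4.4; 0.1 -1.5 -8 0 -4.4; 0.1 -2 -8 0 -4.4; 0.1 -3 -8 0 -4.4;0.1 0 0 0 0'
```

```text
time_s: 3.7
tcp_pos: [0.5771, 0.0528, 0.0856]
ee_rot: [[0.996, -0.088, 0.002], [-0.088, -0.996, 0.001], [0.002, -0.001, -1.0]]
wrist_force: [0.3, 0.7, 0.5]
gripper_width: 0.274
gripper_force: 30.0
time_s: 4.32
tcp_pos: [0.5688, 0.0199, 0.0856]
ee_rot: [[0.923, -0.384, 0.0], [-0.384, -0.923, 0.0], [-0.0, -0.0, -1.0]]
wrist_force: [-0.4, 1.8, 1.4]
gripper_width: 0.28
gripper_force: 30.0
```

```bash
python3 -c "
from h import *
ax=np.array([.469,.0608])
d=np.array(r.sense()['tcp_pos'])[:2]-ax;print(np.hypot(*d),np.degrees(np.arctan2(d[1],d[0])),r.sense()['wrist_force'],r.sense()['joints'])"
```

```text
0.10780371265286473 -22.277225198034863 [-0.43637503  1.81427252  1.37951943] [ 1.83019647e+01  2.49788268e+01 -1.81777351e+01 -3.17209166e-02
 -4.68317619e+01  4.91577637e+01]
```

```bash
python3 -m jog '0.1 -3.5 -7.5 0 -4.4; 0.1 -4 -7.5 0 -4.4; 0.1 -2.2 -3.5 0 -2.2; 0.1 0 0 0 0'; for i in 1; do python3 -m jog '0.1 -2.2 -3.5 0 -2.2; 0.1 0 0 0 0'; python3 -m jog '0.1 -2.5 -3.3 0 -2.2; 0.1 0 0 0 0';  done; python3 -c "
from h import *
ax=np.array([.469,.0608])
d=np.array(r.sense()['tcp_pos'])[:2]-ax;print(np.hypot(*d),np.degrees(np.arctan2(d[1],d[0])),r.sense()['wrist_force'])"
```

```text
time_s: 4.82
tcp_pos: [0.5589, 0.0018, 0.0856]
ee_rot: [[0.834, -0.552, -0.001], [-0.552, -0.834, 0.0], [-0.001, 0.0, -1.0]]
wrist_force: [-2.8, 3.7, 2.9]
gripper_width: 0.279
gripper_force: 30.0
time_s: 5.08
tcp_pos: [0.5565, -0.0016, 0.0856]
ee_rot: [[0.812, -0.583, -0.001], [-0.583, -0.812, 0.0], [-0.001, 0.0, -1.0]]
wrist_force: [-3.2, 3.8, 3.3]
gripper_width: 0.275
gripper_force: 30.0
time_s: 5.32
tcp_pos: [0.554, -0.0048, 0.0856]
ee_rot: [[0.789, -0.614, -0.001], [-0.614, -0.789, 0.0], [-0.001, 0.0, -1.0]]
wrist_force: [-3.3, 5.6, 3.5]
gripper_width: 0.278
gripper_force: 30.0
0.10736686314170538 -37.673493284910776 [-3.26903017  5.57447381  3.51301475]
```

```bash
for i in 1; do python3 -m jog '0.1 -3.2 -2.6 0 -2.2; 0.1 0 0 0 0'; python3 -m jog '0.1 -1.5 -1.5 0 -1.1; 0.1 0 0 0 0';  python3 -m jog '0.1 -1.5 -1.4 0 -1.1; 0.1 0 0 0 0'; done; python3 -c "
from h import *
ax=np.array([.469,.0608])
d=np.array(r.sense()['tcp_pos'])[:2]-ax;print(np.hypot(*d),np.degrees(np.arctan2(d[1],d[0])),r.sense()['wrist_force'])"
```

```text
time_s: 5.58
tcp_pos: [0.5528, -0.0063, 0.0856]
ee_rot: [[0.767, -0.642, 0.003], [-0.642, -0.767, 0.002], [0.002, -0.003, -1.0]]
wrist_force: [0.7, 6.8, 0.1]
gripper_width: 0.279
gripper_force: 30.0
time_s: 5.82
tcp_pos: [0.5525, -0.0067, 0.0856]
ee_rot: [[0.755, -0.655, 0.006], [-0.655, -0.755, 0.003], [0.003, -0.006, -1.0]]
wrist_force: [1.9, 10.4, -1.4]
gripper_width: 0.277
gripper_force: 30.0
time_s: 6.08
tcp_pos: [0.5491, -0.0105, 0.0856]
ee_rot: [[0.741, -0.672, 0.001], [-0.672, -0.741, -0.0], [0.001, -0.0, -1.0]]
wrist_force: [-0.7, 1.3, 0.5]
gripper_width: 0.278
gripper_force: 30.0
0.10720129774225243 -41.68480506105772 [-0.67246473  1.32249047  0.53816426]
```

```bash
for i in 1; do python3 -m jog '0.1 -0.7 -0.8 0 -0.6; 0.1 0 0 0 0'; python3 -m jog '0.1 -0.7 -0.8 0 -0.6; 0.1 0 0 0 0'; done | grep -E 'tcp|force:' ; python3 - <<'E'
from h import *
ax=np.array([.469,.0608])
d=np.array(r.sense()['tcp_pos'])[:2]-ax;print(np.hypot(*d),np.degrees(np.arctan2(d[1],d[0])))
E
```

```text
tcp_pos: [0.5478, -0.0119, 0.0856]
wrist_force: [0.6, 0.7, 0.1]
gripper_force: 30.0
tcp_pos: [0.5472, -0.0124, 0.0856]
wrist_force: [1.3, 2.3, 0.2]
gripper_force: 30.0
0.1071081987955731 -43.10465055517584
```

Resistance is rising gently, as at the detent centre. I'll let go, rise clear, and look.

```bash
python3 -m jog '0.6 0 0 0 0; 0.6 0 0 0 0; 0.6 0 0 0 0; 0.6 0 0 0 0;0.6 0 0 50 0' | grep -E 'tcp|force:|time|width'; python3 -m jog '0.7 0 -50 60 6; 0.7 -20 -60 0 6; 0.7 -20 -60 0 0; 0.7 -20 -60 0 0; 0.7 -20 -30 0 0'| grep -E 'tcp|rot|force:|time|width'; python3 - <<'E'
from h import *
c=snap('top','t2')
i=c['pixels'][180:320,150:260,::-1]; cv2.imwrite('pics/k2.png',cv2.resize(i,None,fx=4.2,fy=4.2,interpolation=cv2.INTER_CUBIC))
E
```

```text
time_s: 7.2
tcp_pos: [0.5439, -0.0129, 0.1324]
wrist_force: [1.0, 0.8, 1.8]
gripper_width: 0.593
gripper_force: 0.0
time_s: 7.82
tcp_pos: [0.4664, -0.2626, 0.1835]
ee_rot: [[0.851, -0.525, -0.0], [-0.525, -0.851, -0.0], [-0.0, 0.0, -1.0]]
wrist_force: [0.4, -0.2, 0.1]
gripper_width: 0.7
gripper_force: 0.0
```

View pics/k2.png

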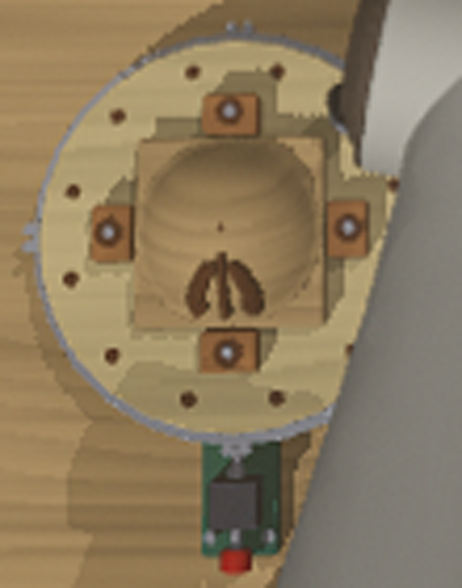

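The leaf at (225,287) now faces the plunger and the two lugs straddle the nose at (236,450). I'll check the angle numerically, along with the crown (dot at (220,227)).

```bash
python3 - <<'E'
from h import *
T=load('t2');t=lambda x,y:(x/4.2+150-.4,y/4.2+180-.4)
a=lambda x,y,z:atz(T,*t(x,y),z)[:2]
c=a(220,227,.11);print('crown',c)
f,b,l,R=a(227,352,.082),a(230,110,.082),a(108,232,.082),a(348,228,.082)
ang=lambda d:np.degrees(np.arctan2(d[1],d[0]))
print('dog mid',(f+b)/2,(l+R)/2,np.linalg.norm(f-b),'dir',ang(b-f),ang(l-R)-90)
ax=(f+b+l+R)/4
print('plunger block',ang(ax-a(234,507,.05)),'lugs',[ang(ax-a(x,y,.045)) for x,y in((224,450),(250,448))], 'red',ang(ax-a(236,562,.035)))
print(r.sense()['tcp_pos'])
E
```

```text
crown [0.46925151 0.06251265]
dog mid [0.46951067 0.06134161] [0.46895792 0.06165802] 0.15023247678037033 dir 0.7783227971730099 0.8330118647064921
plunger block 1.1813939962900413 lugs [np.float64(-1.8587189684794643), np.float64(5.082795742395448)] red 1.0045210268223261
[ 0.46412082 -0.26401493  0.18335581]
```

The stand is in its stop: board at 0.8°, plunger at 1.0°. Now the acorn, turning the jaws so that neither decoy is in the way.

```bash
python3 -m jog '0.65 -10 -4 -20 -10; 0.65 -10 -4 -20 -10; 0.65 -10 -4 -20 -10; 0.65 -10 -2 -20 -10; 0.65 -5 -2 -20 -10' >/dev/null; python3 -m jog '0.65 0 0 0 -10; 0.65 0 0 0 0;0.65 0 0 0 0'; python3 -c "
from h import *
print(np.array(r.sense()['tcp_pos']),r.sense()['joints'])
c=snap('top','t3');s=snap('scene','s3')
k=[cv2.resize(i,(400,400),interpolation=cv2.INTER_CUBIC) for i in (c['pixels'][210:290,290:370,::-1],s['pixels'][120:200,190:270,::-1])]
cv2.imwrite('pics/k3.png',np.hstack(k))"
```

```text
time_s: 8.88
tcp_pos: [0.4229, -0.2762, 0.0838]
ee_rot: [[-0.024, -1.0, 0.001], [-1.0, 0.024, -0.0], [0.0, -0.001, -1.0]]
wrist_force: [-0.7, -0.4, 0.8]
gripper_width: 0.649
gripper_force: 0.0
[ 0.42293848 -0.27617152  0.08384346] [-1.46989150e+01  1.99058386e+01 -2.72872764e+01  4.77132538e-03
 -4.27679889e+01  1.33265393e+01]
```

View pics/k3.png

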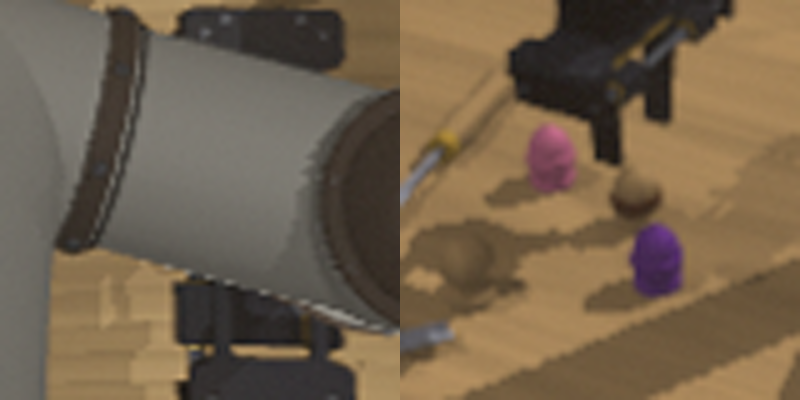

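Undisturbed, and the fingers stand over the acorn. I'll shift by (−3.5, −4) mm, go down and grip.

```bash
python3 -m jog '0.65 -3.5 -4 -20 0; 0.65 0 0 -20 0; 0.65 0 0 -20 0; 0.65 0 0 -10.5 0; 0.65 0 0 0 0'; python3 -m jog '0.3 0 0 0 0; 0.3 0 0 0 0; 0.3 0 0 0 0; 0.3 0 0 0 0; 0.3 0 0 0 0'
```

```text
time_s: 9.6
tcp_pos: [0.4189, -0.2801, 0.0127]
ee_rot: [[-0.026, -1.0, -0.001], [-1.0, 0.026, 0.0], [-0.0, 0.001, -1.0]]
wrist_force: [-0.0, 0.3, 0.1]
gripper_width: 0.651
gripper_force: 0.0
time_s: 10.22
tcp_pos: [0.4195, -0.2803, 0.0136]
ee_rot: [[-0.026, -1.0, 0.001], [-1.0, 0.026, -0.0], [0.0, -0.001, -1.0]]
wrist_force: [-1.4, 0.7, 6.8]
gripper_width: 0.436
gripper_force: 30.0
```

```bash
python3 -m jog '0.3 0 0 20 0; 0.3 0 0 40 0; 0.3 0 0 50 0; 0.3 5 34 50 0; 0.3 7 50 0 0'>/dev/null; python3 -m jog '0.3 10 60 0 0; 0.3 10 60 0 0;0.3 9 60 0 0; 0.3 7 50 0 0; 0.3 2 28 0 0'; python3 -m jog '0.3 0 0 -10 0; 0.3 0 0 0 0'; python3 -c "
from h import *
print(np.array(r.sense()['tcp_pos']))
c=snap('top','t4');s=snap('scene','s4')
k=[cv2.resize(i,(400,400),interpolation=cv2.INTER_CUBIC) for i in (c['pixels'][190:290,150:250,::-1],s['pixels'][110:200,275:365,::-1])]
cv2.imwrite('pics/k4.png',np.hstack(k))"
```

```text
time_s: 11.48
tcp_pos: [0.4689, 0.0641, 0.1726]
ee_rot: [[-0.024, -1.0, -0.001], [-1.0, 0.024, 0.0], [-0.0, 0.001, -1.0]]
wrist_force: [0.1, -1.5, -1.0]
gripper_width: 0.436
gripper_force: 30.0
time_s: 11.72
tcp_pos: [0.4678, 0.0609, 0.1616]
ee_rot: [[-0.027, -1.0, -0.004], [-1.0, 0.027, -0.001], [0.001, 0.004, -1.0]]
wrist_force: [-0.4, -1.2, -0.9]
gripper_width: 0.436
gripper_force: 30.0
[0.46775761 0.06091099 0.16159926]
```

View pics/k4.png

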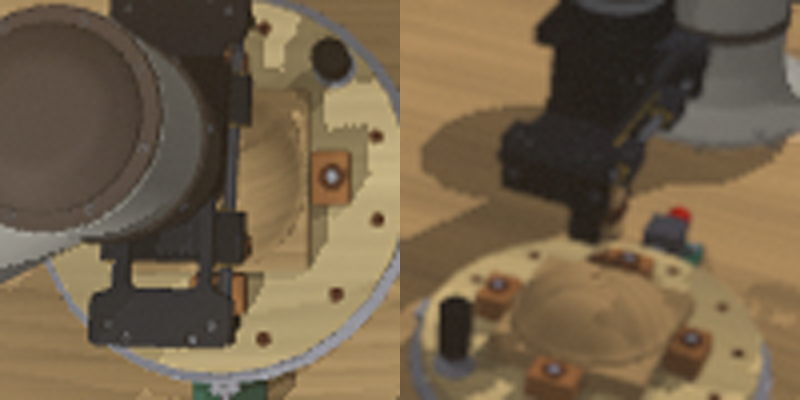

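The acorn is held, but the front finger hides it from the scene camera. I'll turn the jaws so that camera sees it against the dome, and come lower.

```bash
python3 -m jog '0.3 0 0 -10 -10; 0.3 0 0 -10 -10; 0.3 0 0 0 -10; 0.3 0 0 0 -10; 0.3 0 0 0 -10'>/dev/null; python3 -m jog '0.3 0 0 0 -8; 0.3 0 0 0 0; 0.3 0 0 0 0'; python3 -c "
from h import *
p=np.array(r.sense()['tcp_pos']);print(p)
s=snap('scene','s5')
cv2.imwrite('pics/k5.png',cv2.resize(s['pixels'][135:200,275:365,::-1],None,fx=8,fy=8,interpolation=cv2.INTER_CUBIC))
f=lambda P:((proj(s,P)-[275,135]+.5)*8).round(1)
print('crown',f([.4692,.0617,.110]),'foot c at tcp',f([p[0],p[1],p[2]-.0136]),'cup',f([p[0],p[1],p[2]-.0136+.022]),'tip',f([p[0],p[1],p[2]-.0136+.052]))
print('dogs expected',[f(list(np.array([.4692,.0617])+.075*np.array([np.cos(a),np.sin(a)]))+[.082]) for a in np.radians([.9,90.9,180.9,270.9])])
print('board edge', [f([.4692+.126*np.cos(a),.0617+.126*np.sin(a),.055]) for a in np.radians([24.3,114.3,294.3])])
"
```

```text
time_s: 12.82
tcp_pos: [0.4691, 0.0612, 0.1432]
ee_rot: [[-0.861, -0.508, 0.0], [-0.508, 0.861, 0.0], [-0.0, -0.0, -1.0]]
wrist_force: [-0.3, -0.4, -0.2]
gripper_width: 0.434
gripper_force: 30.0
[0.46912306 0.06121712 0.14319131]
crown [348.6 292.6] foot c at tcp [350.9 252.4] cup [354.6 206.9] tip [359.8 143.3]
dogs expected [array([274.1, 452.5]), array([520.7, 398.1]), array([408.6, 251.8]), array([174.5, 300.3])]
board edge [array([352. , 604.1]), array([648.9, 409.2]), array([ 33.7, 391.7])]
```

View pics/k5.png

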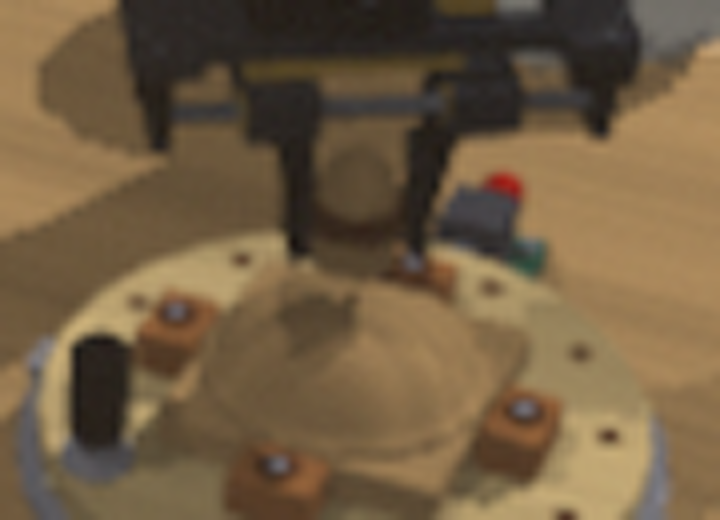

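Jaw-centred, the acorn lies over the crown: bias-corrected, the offset across this view is under 0.5 mm. I'll lower it gently, watching the force.

```bash
python3 -m jog '0.3 0 0.4 -10 0; 0.3 0 0 -5 0; 0.3 0 0 -2 0; 0.3 0 0 0 0'|grep -E 'tcp|wrist'; for i in 1; do python3 -m jog '0.3 0 0 -1 0; 0.3 0 0 0 0'|grep -E 'tcp|wrist'; python3 -m jog '0.3 0 0 -0.7 0; 0.3 0 0 0 0'|grep -E 'tcp|wrist'; python3 -m jog '0.3 0 0 -0.5 0; 0.3 0 0 0 0'|grep -E 'tcp|wrist'; done
```

```text
tcp_pos: [0.469, 0.0622, 0.1258]
wrist_force: [-0.6, 0.3, -0.8]
tcp_pos: [0.4691, 0.0622, 0.1251]
wrist_force: [0.8, -0.5, -1.1]
tcp_pos: [0.4691, 0.0622, 0.1244]
wrist_force: [-0.9, -0.1, -0.4]
tcp_pos: [0.4691, 0.0622, 0.1238]
wrist_force: [0.0, -0.9, -0.5]
```

```bash
for i in 1; do python3 -m jog '0.3 0 0 -0.5 0; 0.3 0 0 0 0; 0.3 0 0 0 0'|grep -E 'tcp|wrist'; python3 -m jog '0.3 0 0 -0.4 0; 0.3 0 0 0 0; 0.3 0 0 0 0'|grep -E 'tcp|wrist';  done
```

```text
tcp_pos: [0.4692, 0.0622, 0.1236]
wrist_force: [-0.5, 0.4, 2.5]
tcp_pos: [0.4693, 0.0623, 0.1235]
wrist_force: [-1.9, 0.7, 4.3]
```

Contact came at 123.6 mm, as predicted. I'll ease off the press, then open in small steps.

```bash
python3 -m jog '0.3 0 0 0.5 0; 0.3 0 0 0 0; 0.44 0 0 0 0; 0.45 0 0 0 0; 0.46 0 0 0 0'|grep -E 'tcp|wrist|grip'; python3 -m jog '0.47 0 0 0 0; 0.48 0 0 0 0; 0.5 0 0 0 0; 0.53 0 0 0 0; 0.57 0 0 0 0'|grep -E 'tcp|wrist|grip';python3 -m jog '0.62 0 0 0 0; 0.68 0 0 0 0; 0.75 0 0 0 0; 0.8 0 0 0 0; 0.8 0 0 0 0'|grep -E 'tcp|wrist|grip'
```

```text
tcp_pos: [0.4688, 0.0621, 0.123]
wrist_force: [0.6, 0.6, -0.5]
gripper_width: 0.458
gripper_force: 0.0
tcp_pos: [0.4691, 0.0622, 0.1235]
wrist_force: [0.3, -0.4, 0.1]
gripper_width: 0.549
gripper_force: 0.0
tcp_pos: [0.4691, 0.0622, 0.1235]
wrist_force: [-0.0, 0.3, 0.1]
gripper_width: 0.792
gripper_force: 0.0
```

```bash
python3 -m jog '0.8 0 0 10 0; 0.8 0 0 20 0; 0.8 0 0 40 0; 0.8 0 0 40 0; 0.8 0 -50 40 0' >/dev/null; python3 -m jog '0.8 0 -60 0 0; 0.8 0 -60 0 0; 0.8 0 -60 0 0; 0.8 0 -60 0 0; 0.8 0 -20 0 0'|grep -E 'time|tcp'; python3 -c "
from h import *
c=snap('top','t6');s=snap('scene','s6')
k=[cv2.resize(i,(400,400),interpolation=cv2.INTER_CUBIC) for i in (c['pixels'][195:275,165:245,::-1],s['pixels'][130:200,285:355,::-1])]
cv2.imwrite('pics/k6.png',np.hstack(k))
f=lambda P:((proj(c,P)-[165,195]+.5)*5).round(1); g=lambda P:((proj(s,P)-[285,130]+.5)*40/7).round(1)
for z in(.110,.1325,.139,.162): print(z,f([.4692,.0617,z]),g([.4692,.0617,z]))
"
```

```text
time_s: 18.0
tcp_pos: [0.4685, -0.2495, 0.273]
0.11 [189.  195.8] [191.9 237.6]
0.1325 [182.3 193.3] [194.6 204.9]
0.139 [180.3 192.6] [195.4 195.3]
0.162 [173.  189.8] [198.2 161. ]
```

View pics/k6.png

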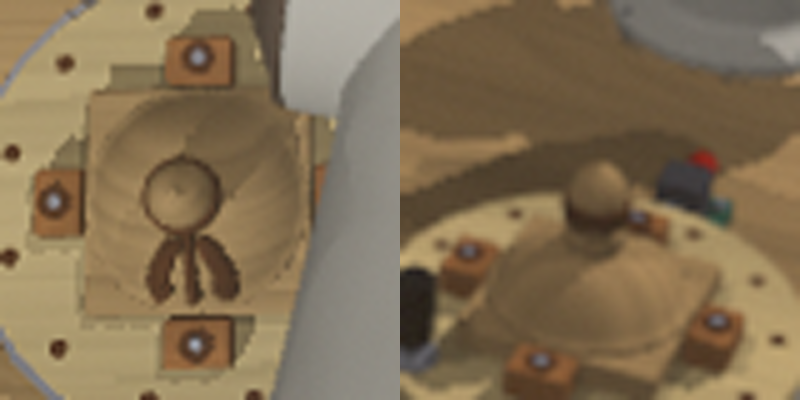

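The acorn stands upright on the crown. Its cup outline is at (181,195), against a predicted (182,193), and the leaf faces the plunger. A quick steadiness check, then I'll hand in.

```bash
python3 -m jog '0.8 0 0 0 0; 0.8 0 0 0 0; 0.8 0 0 0 0; 0.8 0 0 0 0; 0.8 0 0 0 0'|grep -E 'time|wrist'; python3 -c "
from h import *
a=load('s6')['pixels'];b=r.capture('scene')['pixels']
d=cv2.absdiff(a,b)[130:200,285:355].max(2);print(d.max(),(d>25).sum())
if (d>25).sum()<8: print(r.finish_job())"
```

```text
time_s: 18.73
wrist_force: [-0.5, 0.9, -0.0]
25 0
the job is handed in; nothing more can be done
None
```

The job is handed in: the stand is clicked into the leaf stop, the acorn finial balances upright on the crown by itself, and the arm touched none of the other loose things.

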